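# Swap the phones on the charging stand

## Task

The phone on the charging stand is full: take it off and lay it flat inside the wooden tray, screen up. Then put the other phone, which lies on the desk, on the stand the way the first one was: screen up, flat on the sloping face, straight and centred, its lower end down at the lip. Set the phones down gently, do not drop them, and leave the mouse, mug and notebook where they are.

Things in the scene. Friction and masses are not known exactly. Their poses are not given: they have to be found in the camera images.
- phone_charged: The phone in its case is a plain flat slab 132 mm long (its x), 62 mm wide (its y) and 10 mm thick, 180 g give or take 30 %, with rigid sides and a dark screen on top; origin at the centre of its underside, z out of the screen. Both phones are alike; either end may point up. This one starts on the charging stand, its x up the slope and its lower end near the lip.
- phone_desk: The phone in its case is a plain flat slab 132 mm long (its x), 62 mm wide (its y) and 10 mm thick, 180 g give or take 30 %, with rigid sides and a dark screen on top; origin at the centre of its underside, z out of the screen. Both phones are alike; either end may point up. This one starts lying flat on the desk, turned any way within 1.2 rad.
- stand: Aluminium charging stand, fixed to the desk. Its face, 126 by 48 mm (narrower than a phone), 8 mm thick, leans back 0.35 rad (20 degrees) from level, looking up and to the robot. Origin in the face, 50 mm above the desk, where a seated phone's underside centre goes; x up the slope, y across, z square out of the face. Not slippery: a phone stays where put. Foot 105 by 95 by 10 mm.
- stand_lip (a point): Middle of the lip's inner side at the face: at x = -66, y = 0, z = 0 mm in the stand's frame. The lip closes the low end of the face; it is 48 mm wide, 6 mm thick, and stands 8 mm above the face. A phone whose lower end touches it has its centre at the stand's origin.
- tray: Low open wooden tray, fixed to the desk, 185 mm long (x), 145 mm wide (y), 19 mm high; walls and floor 6 mm thick; origin at the centre of its underside on the desk, z up.
- mouse: Computer mouse, 105 (x) by 62 by 34 mm, loose; origin at the centre of its underside. Leave it.
- mug: White mug, 80 mm across, 92 mm high, loose, handle at its +y; origin at the centre of its underside. Leave it.
- notebook: Black notebook, 212 (x) by 147 (y) by 14 mm, loose; origin at the centre of its underside. Leave it.
Not all that is in view belongs to the job. Leave any orange or pink look-alike of the phone_desk alone.

How it is judged:
On the way, in this order (a step that is already met when the one before it is completed fails the run):
1. the phone from the stand lies flat in the tray, let go (x of phone_charged in the frame of tray between -0.06 and 0.06 m and y of phone_charged in the frame of tray between -0.06 and 0.06 m and z of phone_charged in the frame of tray between 0.002 and 0.01 m and angle between phone_charged's own z axis and vertical below 0.05 rad and contact force between phone_charged and the fingers below 0.1 N), for 0.2 s.
2. the other phone lies seated on the stand, let go (x of phone_desk in the frame of stand between -0.003 and 0.008 m and y of phone_desk in the frame of stand between -0.01 and 0.01 m and z of phone_desk in the frame of stand between -0.003 and 0.003 m and angle between the z axis of phone_desk and the z axis of stand, either way round below 0.06 rad and angle between the x axis of phone_desk and the x axis of stand, either way round below 0.14 rad and angle between phone_desk's own z axis and vertical below 0.6 rad and contact force between phone_desk and the fingers below 0.1 N), for 0.2 s.
At the end, for the whole second after the job is handed in: The first phone lies level (0.05 rad) on the tray's floor, screen up. The other lies screen up, flat on the stand's face (0.06 rad), lower end at most 8 mm from the lip and not on it, within 10 mm of centred across, straight within 0.14 rad. Both are released and at rest (all of step 1 and all of step 2 and linear speed of each of phone_charged, phone_desk below 0.02 m/s and angular speed of each of phone_charged, phone_desk below 0.2 rad/s); the robot touches nothing.
It fails at once if a phone is dropped (falls free by more than about 3 cm) ((contact force between phone_charged and the fingers below 0.05 N and linear speed of phone_charged above 0.75 m/s) or (contact force between phone_desk and the fingers below 0.05 N and linear speed of phone_desk above 0.75 m/s)).
It fails at once if the mouse, mug or notebook is shifted by more than 2 cm (distance of any of mouse, mug, notebook from where it was at the start of the episode above 0.02 m).
It also fails if it takes over 58 s, if anything falls off the work surface, if the arm or the gripper's body presses on something with over 40 N, if the wrist force passes 120 N, or if a joint passes its speed limit or range.

## Robot

A 6-joint arm with a two-finger parallel gripper is mounted at the origin on the work surface. World frame = base frame: x ahead of the robot, y to its left, z up, the work surface at z = 0. Lengths are in m, angles in rad, forces in N, time in s.
With the tool pointing down it reaches from about 0.375 to 0.9 m from the base axis. Payload 3.1 kg.
Tool frame: the origin (TCP) lies at the very end of the fingers, on their centre line; the grasp point (between the pads) lies 19 mm behind it (manip.hold_point_z is the distance from the TCP to the grasp point, in m); y points along the fingers, z is the direction in which the jaws open and shut, and the axes are right-handed (so a half turn about y gives the same grasp; the last joint's range is limited). The gripper opens to 85 mm and grips with 20 to 120 N. Pads are 22 mm wide; open, the fingers measure 114 mm over their backs; the gripper's body (76 mm by 85 mm) begins 54 mm behind the grasp point. The pads swing forward as they close: fully open they stand 13 mm farther back than shut.
Start: joints at [-1.302, 0.527, 1.433, -0, 1.181, -0.178], TCP at [0.27, -0.564, 0.199] pointing down, gripper open.
Joint ranges: [-3.08, 3.08], [-0.75, 2.2], [0.22, 2.44], [-1.43, 4.57], [0, 2.65], [-2.85, 2.85]. Speed limits (rad/s): [2.79, 2.79, 3.14, 3.14, 3.14, 3.14].

## Interface

Orientations are given as a unit quaternion [x, y, z, w].
In Python, from station import manip, eyes, workorder gives the robot as it stands. The module is installed in compiled form; this text tells all that it offers.
- The arm moves only by the shell command python3 -m jog 'ROWS' [OPENING] [FORCE]. ROWS is JSON, a list of rows, each a list of 2 entries, a list of its own where there are three numbers: the shift along the tool's x, y, z in cm, then the turn about the tool's y in rad. A call has 1 to 20 rows; each row is the pose to reach, as a shift and turn from the pose commanded when the call began, along the tool's axes at that moment; what a row does not reach only later rows make up. A row lasts 1/12 s, in which the tool goes at most 41.7 mm and 7.16 degrees, less where a joint would pass 70% of its speed; a pose out of reach is approached as far as the arm can. A call with a gripper value outside its range is refused whole. OPENING is the finger opening in cm, from 0 to 8.54, set as the call begins (- or left out, the last holds). The fingers move at their own pace and stop on an object; FORCE is the grip in N (left out, the last holds). Time passes only in rows, so rows that repeat a pose let the fingers close. It gives the time, the measured TCP pose, the force and the opening at its end, in the units of the state.
- manip.sense(): the state, without advancing time (a new reading comes with each control period).
- eyes.snapshot(name): name is "side" or "top"; returns a dict with "frame" (480x640x3 uint8, red, green, blue), "vfov" (degrees; the focal length in pixels is half the picture's height over the tangent of half this angle, whatever the lens; pixels are square), "cx", "cy" (the principal point, pixels), "rvec" (rotation vector, rad) and "tvec" (3), from world to camera coordinates, as OpenCV has them. Camera axes: x right, y down, z forward; pixel columns grow to the right and rows downward; lengths in m; the calibration is good to about 2 mm. A picture is of the moment at which its call begins. There is no depth.
- workorder.sign_off(): hands the job in, once; it reports no verdict.
The state is a dict: "t": time; "q": joint angles; "qd": joint speeds; "tau": joint torques, N m; "tcp_pos": TCP position; "tool_rot": TCP orientation; "force": force on the tool from outside, world axes, zero at the start; "ft_torque": the same for the moment, N m; "finger_gap": opening from 0.0 (shut) to 1.0 (fully open).
Only numpy, scipy, OpenCV 4.12 (cv2) and the standard library are available. Lean on these libraries where they do the work, as an engineer would, in place of code of your own. Each camera call takes 0.05 s, during which the arm holds its last target. There are 200 camera calls.

## Working session

There is one attempt and no reset: what is moved stays moved. The work goes in short steps, Python scripts to look and compute and a shell command to move; the robot and the scene stay as the last step left them, time stands still between calls to the robot, and variables do not carry over. Pictures are saved under pics/ and viewed, about 8 in all and at most 12, crops included, and the job is handed in when it is done.

```bash
mkdir -p pics; ls
python3 - <<'E'
from station import manip, eyes
import cv2
print(manip.sense(), manip.hold_point_z)
for n in("top","side"):
    s=eyes.snapshot(n); cv2.imwrite(f"pics/{n}0.png",s["frame"][:,:,::-1]); print(n,{k:v for k,v in s.items() if k!="frame"})
E
```

```text
pics
{'t': 0.0, 'q': array([-1.30249424e+00,  5.28470391e-01,  1.43390566e+00, -9.16172120e-06,
        1.18142715e+00, -1.78479395e-01]), 'qd': array([ 0.00306365, -0.00125727, -0.0002078 , -0.0003797 ,  0.00247991,
       -0.00129049]), 'tau': array([ 1.61074395e-04, -4.42348480e+01, -1.78024077e+01, -3.42890071e-04,
        8.39717919e-03, -6.80063749e-06]), 'tcp_pos': array([ 0.26986153, -0.56285301,  0.19773006]), 'tool_rot': array([-0.15668977,  0.69031644, -0.68875519,  0.15661361]), 'force': array([-0.77498723,  0.86773747,  0.36671585]), 'ft_torque': array([ 0.01217994,  0.00866742, -0.01512062]), 'finger_gap': 1.0024677643476947} 0.0187
top {'vfov': 44.38395400108646, 'cx': 315.70520532293557, 'cy': 237.61526456300035, 'rvec': array([ 2.09807295, -2.14268394,  0.19294239]), 'tvec': array([0.15736201, 0.53913009, 1.37306242])}
side {'vfov': 47.86142062408917, 'cx': 323.6356563618881, 'cy': 250.22748238265447, 'rvec': array([ 0.28519591, -2.87368492,  1.07098169]), 'tvec': array([0.56239517, 0.03557191, 1.25556164])}
```

View pics/top0.png

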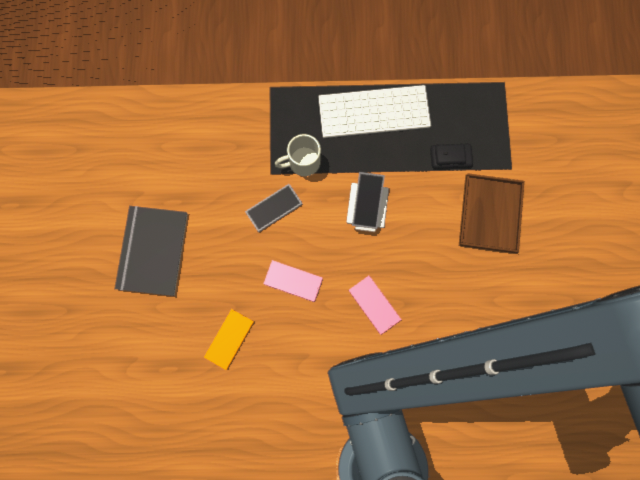

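View pics/side0.png

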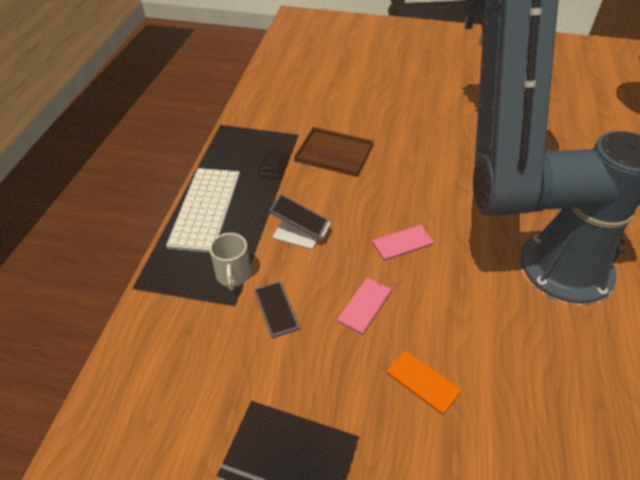

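The top view shows the desk phone near (274,208), the phone on its stand at (369,202), the tray at (491,213), the mug at (304,155) and the mouse at (452,155). The side view shows the desk phone at (277,308), the stand at (300,220) and the tray at (335,152). I'll zoom in for the corners.

Run:
```python
import cv2
a=cv2.imread("pics/top0.png")
# top: desk phone + stand (x240..400,y160..240)->5x ; tray
cv2.imwrite("pics/c1.png",cv2.resize(a[165:240,240:400],None,fx=5,fy=5,interpolation=cv2.INTER_CUBIC))
b=cv2.imread("pics/side0.png")
cv2.imwrite("pics/c2.png",cv2.resize(b[190:340,250:340],None,fx=4,fy=4,interpolation=cv2.INTER_CUBIC))
```

```text
(no output)
```

View pics/c1.png

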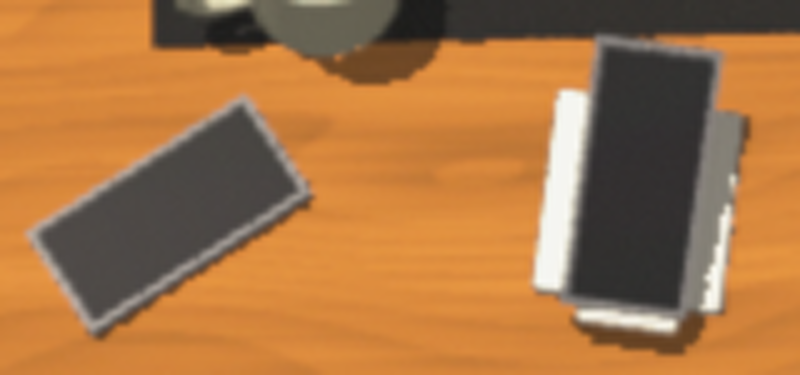

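View pics/c2.png

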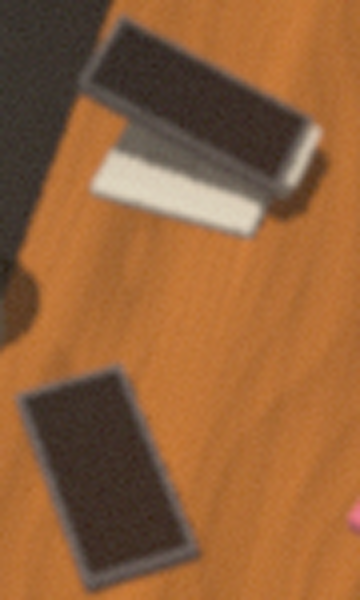

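```bash
cat > fit.py <<'E'
import numpy as np, cv2
from scipy.optimize import least_squares
from scipy.spatial.transform import Rotation as R
from station import manip, eyes
CAL={'top':(44.38395400108646,315.70520532293557,237.61526456300035,[2.09807295,-2.14268394,0.19294239],[0.15736201,0.53913009,1.37306242]),
'side':(47.86142062408917,323.6356563618881,250.22748238265447,[0.28519591,-2.87368492,1.07098169],[0.56239517,0.03557191,1.25556164])}
def proj(n,P):
    v,cx,cy,r,t=CAL[n]; f=240/np.tan(np.radians(v/2))
    return cv2.projectPoints(np.float64(P),np.float64(r),np.float64(t),np.float64([[f,0,cx],[0,f,cy],[0,0,1]]),None)[0][:,0]
def rect(L,W,z,x0=0): return np.array([[x0+a*L/2,b*W/2,z] for a,b in((1,1),(1,-1),(-1,-1),(-1,1))])
def body(p,P,z0,tilt): return (R.from_euler('z',p[2])*R.from_euler('y',-tilt)).apply(P)+[p[0],p[1],z0]
def fit(obs,P,z0=0,tilt=0,g=(.6,0,0)):
    "obs: {cam: 4 px corners} order far-left, far-right, near-right, near-left"
    fun=lambda p:np.concatenate([(proj(n,body(p,P,z0,tilt))-np.array(o)).ravel() for n,o in obs.items()])
    s=least_squares(fun,g); return s.x,np.sqrt(np.mean(s.fun**2))
E
python3 - <<'E'
from fit import *
T=lambda l:[((u+.5)/5-.5+240,(v+.5)/5-.5+165) for u,v in l]
S=lambda l:[((u+.5)/4-.5+250,(v+.5)/4-.5+190) for u,v in l]
def rep(name,o,P,**k):
    for c in (['top'],['side'],['top','side']):
        p,r=fit({n:o[n] for n in c},P,**k); print(name,c,p.round(4),'rms px',r.round(2))
    print(' pred',{n:proj(n,body(p,P,k.get('z0',0),k.get('tilt',0))).round(1).tolist() for n in o})
ph=rect(.132,.062,.010)
# desk phone: long axis, yaw guess ~ -? far end = towards mug (right-up in top view)
rep('desk',{'top':T([(245,96),(306,190),(93,325),(30,233)]),'side':S([(20,398),(122,368),(196,548),(92,580)])[0:0]+S([(20,398),(122,368),(196,548),(92,580)])[:0] or S([(122,368),(20,398),(92,580),(196,548)])[:0] or [S([(20,398)])[0],S([(122,368)])[0],S([(196,548)])[0],S([(92,580)])[0]]},ph,g=(.6,.1,-.9))
rep('chg',{'top':T([(598,38),(720,55),(684,312),(563,298)]),'side':S([(83,76),(122,20),(312,122),(278,183)])},ph,z0=.05,tilt=.35)
rep('tray',{'top':[(467,175),(524,181),(519,253),(459,246)],'side':[(296,154),(313,129),(373,144),(361,174)]},rect(.185,.145,.019))
E
```

```text
desk ['top'] [ 0.6317  0.2511 -1.0091] rms px 0.83
desk ['side'] [ 0.627   0.2534 -1.0063] rms px 1.1
desk ['top', 'side'] [ 0.629   0.2521 -1.0071] rms px 1.23
 pred {'top': [[288.3, 183.8], [301.7, 203.6], [257.5, 232.0], [244.3, 211.9]], 'side': [[253.0, 287.5], [279.7, 279.6], [299.3, 326.4], [270.9, 335.5]]}
chg ['top'] [ 0.6347  0.0167 -0.1524] rms px 0.79
chg ['side'] [ 0.6315  0.0184 -0.1605] rms px 1.18
chg ['top', 'side'] [ 0.6331  0.0172 -0.156 ] rms px 1.12
 pred {'top': [[358.7, 171.9], [384.2, 175.2], [376.4, 228.9], [351.3, 225.6]], 'side': [[268.8, 209.4], [279.4, 192.2], [328.0, 218.5], [318.9, 236.4]]}
tray ['top'] [ 0.6004 -0.2946 -0.1539] rms px 0.54
tray ['side'] [ 0.5961 -0.2856 -0.1606] rms px 1.97
tray ['top', 'side'] [ 0.5987 -0.2924 -0.156 ] rms px 1.78
 pred {'top': [[465.6, 174.8], [523.2, 182.2], [517.9, 254.2], [458.9, 246.5]], 'side': [[294.4, 156.1], [313.3, 126.0], [374.6, 140.0], [359.0, 171.8]]}
```

```bash
cat > rel.py <<'E'
import sys, numpy as np
from station import manip
from scipy.spatial.transform import Rotation as R
# usage: rel.py x y z jawyaw ; jawyaw = world yaw of the phone x axis (jaw along phone y)
x,y,z,yaw=map(float,sys.argv[1:5]); s=manip.sense()
M=R.from_quat(s['tool_rot']).as_matrix()
d=M.T@(np.array([x,y,z])-s['tcp_pos'])*100
a=np.arctan2(M[1,2],M[0,2]); t=yaw+np.pi/2-a; t=(t+np.pi/2)%np.pi-np.pi/2
print('shift cm',d.round(2),'turn about y',round(-t,3),'| axes x',M[:,0].round(3),'y',M[:,1].round(3),'z',M[:,2].round(3),'tcp',s['tcp_pos'].round(4),'F',s['force'].round(1),'q6',s['q'][5].round(2),'gap',s['finger_gap'].round(3),'t',round(s['t'],2))
E
python3 rel.py 0.49 -0.09 0.03 -0.156; python3 -c "
from fit import *
print(proj('top',[[.49,-.09,0],[.5,-.15,0],[.49,-.03,0]]).round())"
```

```text
[[411. 260.]
 [435. 256.]
 [387. 261.]]Traceback (most recent call last):
  File "rel.py", line 9, in <module>
    print('shift cm',d.round(2),'turn about y',round(-t,3),'| axes x',M[:,0].round(3),'y',M[:,1].round(3),'z',M[:,2].round(3),'tcp',s['tcp_pos'].round(4),'F',s['force'].round(1),'q6',s['q'][5].round(2),'gap',s['finger_gap'].round(3),'t',round(s['t'],2))
                                                                                                                                                                                                                ^^^^^^^^^^^^^^^^^^^^^
AttributeError: 'float' object has no attribute 'round'
```

```bash
sed -i "s/s\['finger_gap'\].round(3)/round(s['finger_gap'],3)/" rel.py; python3 rel.py 0.49 -0.09 0.03 -0.156
```

```text
shift cm [-40.28  16.86 -33.11] turn about y 0.603 | axes x [-0.902 -0.432 -0.   ] y [-0.001  0.002 -1.   ] z [ 0.432 -0.902 -0.002] tcp [ 0.2699 -0.5629  0.1978] F [-0.8  0.8 -0.3] q6 -0.18 gap 1.004 t 0.1
```

```bash
python3 -m jog '[[[-40.3,0,-33.1],0.6],[[-40.3,0,-33.1],0.6],[[-40.3,0,-33.1],0.6],[[-40.3,0,-33.1],0.6],[[-40.3,0,-33.1],0.6],[[-40.3,0,-33.1],0.6],[[-40.3,0,-33.1],0.6],[[-40.3,0,-33.1],0.6],[[-40.3,0,-33.1],0.6],[[-40.3,0,-33.1],0.6],[[-40.3,0,-33.1],0.6],[[-40.3,0,-33.1],0.6],[[-40.3,0,-33.1],0.6],[[-40.3,0,-33.1],0.6],[[-40.3,10,-33.1],0.6],[[-40.3,14,-33.1],0.6],[[-40.3,17,-33.1],0.6],[[-40.3,17.7,-33.1],0.6],[[-40.3,17.7,-33.1],0.6],[[-40.3,17.7,-33.1],0.6]]' 7.0 20; python3 rel.py 0.49 -0.09 0.01 -0.156
```

```text
t: 1.77
tcp_pos: [0.4877, -0.0906, 0.0189]
tool_rot: [0.052, 0.706, -0.704, -0.057]
force: [0.1, -0.1, -0.4]
finger_gap: 0.821
shift cm [-0.23  0.88 -0.09] turn about y 0.002 | axes x [-0.988  0.153  0.008] y [-0.008  0.003 -1.   ] z [-0.153 -0.988 -0.002] tcp [ 0.4877 -0.0906  0.0189] F [ 0.1 -0.1 -0.4] q6 1.32 gap 0.821 t 1.77
```

Probe the desk with the fingertips in small steps.

```bash
J='python3 -m jog'; python3 -m jog '[[[0,0.8,0],0],[[0,1.2,0],0],[[0,1.4,0],0],[[0,1.4,0],0]]'; python3 -m jog '[[[0,0.2,0],0],[[0,0.2,0],0]]';python3 -m jog '[[[0,0.2,0],0],[[0,0.2,0],0]]'
```

```text
t: 2.1
tcp_pos: [0.4915, -0.0915, 0.009]
tool_rot: [-0.055, -0.705, 0.705, 0.053]
force: [0.5, 0.5, 0.5]
finger_gap: 0.818
t: 2.27
tcp_pos: [0.4911, -0.0912, 0.0065]
tool_rot: [-0.055, -0.705, 0.705, 0.053]
force: [-0.2, -0.3, 0.1]
finger_gap: 0.822
t: 2.43
tcp_pos: [0.4906, -0.091, 0.0039]
tool_rot: [-0.054, -0.705, 0.705, 0.054]
force: [-0.4, -0.1, 0.3]
finger_gap: 0.82
```

```bash
for i in 1; do :; done; python3 -m jog '[[[0,0.2,0],0],[[0,0.2,0],0]]';python3 -m jog '[[[0,0.2,0],0],[[0,0.2,0],0]]';python3 -m jog '[[[0,0.15,0],0],[[0,0.15,0],0]]'
```

```text
t: 2.6
tcp_pos: [0.4904, -0.0909, 0.0015]
tool_rot: [0.054, 0.705, -0.705, -0.054]
force: [0.8, 0.0, 0.0]
finger_gap: 0.82
t: 2.77
tcp_pos: [0.4903, -0.0909, -0.0006]
tool_rot: [0.054, 0.705, -0.705, -0.054]
force: [-0.5, -0.0, 0.5]
finger_gap: 0.822
t: 2.93
tcp_pos: [0.4903, -0.0909, -0.0021]
tool_rot: [0.054, 0.705, -0.705, -0.054]
force: [-0.5, 0.5, -0.2]
finger_gap: 0.819
```

```bash
python3 -m jog '[[[0,0.15,0],0],[[0,0.15,0],0]]';python3 -m jog '[[[0,0.15,0],0],[[0,0.15,0],0]]';python3 -m jog '[[[0,0.15,0],0],[[0,0.15,0],0]]'
```

```text
t: 3.1
tcp_pos: [0.4904, -0.0909, -0.0035]
tool_rot: [0.054, 0.705, -0.705, -0.054]
force: [-1.0, -0.3, -0.1]
finger_gap: 0.822
t: 3.27
tcp_pos: [0.4904, -0.0909, -0.005]
tool_rot: [0.054, 0.705, -0.705, -0.054]
force: [0.3, 0.2, 0.5]
finger_gap: 0.818
t: 3.43
tcp_pos: [0.4904, -0.0909, -0.0065]
tool_rot: [0.054, 0.705, -0.705, -0.054]
force: [0.6, 0.6, -0.2]
finger_gap: 0.822
```

```bash
python3 rel.py 0.6331 0.0172 0.15 -0.156
```

```text
shift cm [-12.45 -15.65 -12.87] turn about y 0.003 | axes x [-0.988  0.153  0.   ] y [-0.  0. -1.] z [-0.153 -0.988 -0.   ] tcp [ 0.4904 -0.0909 -0.0065] F [ 0.6  0.6 -0.2] q6 1.32 gap 0.822 t 3.43
```

```bash
python3 -m jog '[[[0,0.15,0],0],[[0,0.15,0],0]]';python3 -m jog '[[[0,0.1,0],0],[[0,0.1,0],0]]';python3 -m jog '[[[0,0.1,0],0],[[0,0.1,0],0]]'
```

```text
t: 3.6
tcp_pos: [0.4904, -0.0909, -0.008]
tool_rot: [0.054, 0.705, -0.705, -0.054]
force: [-0.5, -0.4, 0.3]
finger_gap: 0.815
t: 3.77
tcp_pos: [0.4904, -0.0909, -0.0089]
tool_rot: [0.054, 0.705, -0.705, -0.054]
force: [-0.2, -0.2, 0.5]
finger_gap: 0.821
t: 3.93
tcp_pos: [0.4904, -0.091, -0.0099]
tool_rot: [0.054, 0.705, -0.705, -0.054]
force: [-0.3, 0.2, -0.3]
finger_gap: 0.821
```

```bash
python3 -m jog '[[[0,0.1,0],0],[[0,0.1,0],0]]';python3 -m jog '[[[0,0.1,0],0],[[0,0.1,0],0]]';python3 -m jog '[[[0,0.1,0],0],[[0,0.1,0],0]]'
```

```text
t: 4.1
tcp_pos: [0.4904, -0.091, -0.0109]
tool_rot: [0.054, 0.705, -0.705, -0.054]
force: [-0.0, 0.3, -0.5]
finger_gap: 0.817
t: 4.27
tcp_pos: [0.4904, -0.091, -0.0119]
tool_rot: [0.054, 0.705, -0.705, -0.054]
force: [-0.7, -0.4, 0.3]
finger_gap: 0.82
t: 4.43
tcp_pos: [0.4904, -0.0909, -0.0129]
tool_rot: [0.054, 0.705, -0.705, -0.054]
force: [0.4, -0.5, -0.5]
finger_gap: 0.818
```

Run:
```python
from fit import *
s=eyes.snapshot("side"); f=s["frame"][:,:,::-1].copy()
u,v=proj('side',[[.4904,-.0909,0]])[0]; print(u,v, proj('side',[[.4904,-.0909,.0187],[.4904,-.056,0],[.4904,-.126,0]]))
u,v=int(u),int(v)
cv2.imwrite("pics/s1.png",cv2.resize(f[v-70:v+50,u-80:u+80],None,fx=5,fy=5,interpolation=cv2.INTER_CUBIC))
```

```text
362.5968251273037 208.50855247253247 [[363.05359783 203.20999197]
 [360.53326614 218.17028023]
 [364.60535368 199.10448108]]
```

View pics/s1.png

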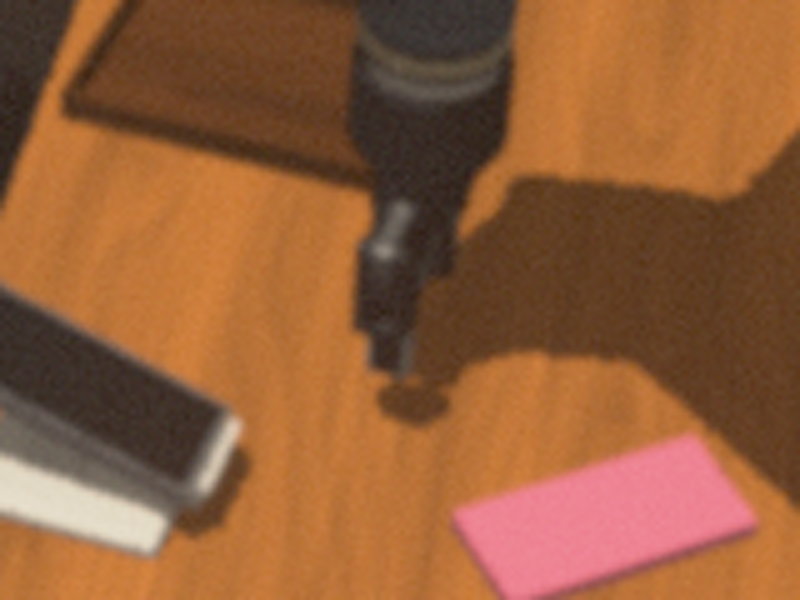

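The near fingertip is at about (361,213), and the desk below it projects to row 218. So the tips are still 10–18 mm above the desk, well behind the nominal TCP. I'll keep probing.

```bash
python3 -m jog '[[[0,0.2,0],0],[[0,0.2,0],0]]'|grep -v rot;python3 -m jog '[[[0,0.2,0],0],[[0,0.2,0],0]]'|grep -v rot;python3 -m jog '[[[0,0.1,0],0],[[0,0.1,0],0]]'|grep -v rot;python3 -m jog '[[[0,0.1,0],0],[[0,0.1,0],0]]'|grep -v rot
```

```text
t: 4.65
tcp_pos: [0.4904, -0.0909, -0.015]
force: [0.2, 0.3, 0.8]
finger_gap: 0.818
t: 4.82
tcp_pos: [0.4903, -0.0909, -0.0171]
force: [-0.5, 0.4, -0.4]
finger_gap: 0.819
t: 4.98
tcp_pos: [0.4904, -0.0909, -0.018]
force: [0.4, 0.1, -0.0]
finger_gap: 0.82
t: 5.15
tcp_pos: [0.4905, -0.091, -0.0189]
force: [-0.1, -0.2, 0.3]
finger_gap: 0.821
```

```bash
python3 -m jog '[[[0,0.15,0],0],[[0,0.15,0],0]]'|grep -E "pos|force";python3 -m jog '[[[0,0.15,0],0],[[0,0.15,0],0]]'|grep -E "pos|force";python3 -m jog '[[[0,0.15,0],0],[[0,0.15,0],0]]'|grep -E "pos|force"
```

```text
tcp_pos: [0.4904, -0.0909, -0.0205]
force: [0.7, 0.2, 0.2]
tcp_pos: [0.4904, -0.0909, -0.022]
force: [-0.0, -0.1, 0.2]
tcp_pos: [0.4904, -0.0909, -0.0235]
force: [0.1, 0.1, -0.4]
```

```bash
python3 -m jog '[[[0,0.15,0],0],[[0,0.15,0],0]]'|grep -E "pos|force";python3 -m jog '[[[0,0.15,0],0],[[0,0.15,0],0]]'|grep -E "pos|force";python3 -m jog '[[[0,0.15,0],0],[[0,0.15,0],0]]'|grep -E "pos|force"
```

```text
tcp_pos: [0.4904, -0.091, -0.025]
force: [-0.5, -0.9, -0.2]
tcp_pos: [0.4904, -0.0909, -0.0265]
force: [-0.7, -0.7, -0.3]
tcp_pos: [0.4904, -0.091, -0.028]
force: [0.5, -0.1, 0.4]
```

Run:
```python
from fit import *
s=eyes.snapshot("side"); f=s["frame"][:,:,::-1].copy(); cv2.imwrite("pics/s2raw.png",f)
u,v=362,208
a=cv2.resize(f[v-40:v+20,u-40:u+40],None,fx=9,fy=9,interpolation=cv2.INTER_CUBIC)
cv2.imwrite("pics/s2.png",a)
```

```text
(no output)
```

View pics/s2.png

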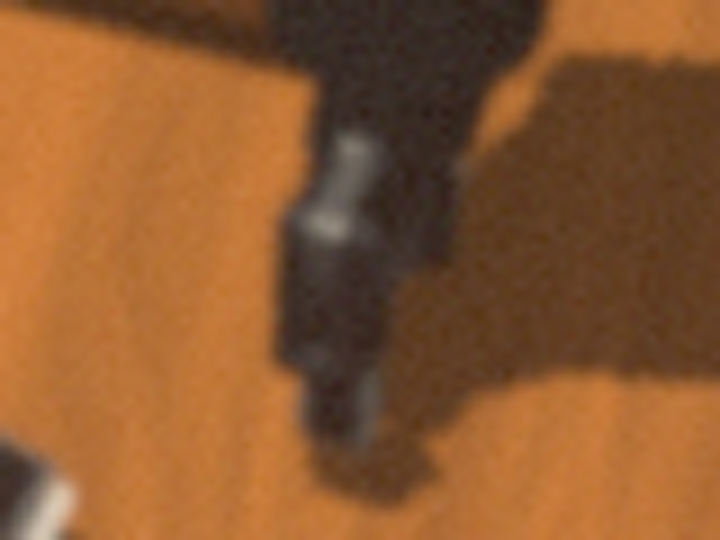

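The near fingertip is now at about (360,217) and the desk at about row 220, so it is still a few mm up. The tool's reported z reads about 2–3 cm low, so I'll continue until contact.

```bash
python3 -m jog '[[[0,0.2,0],0],[[0,0.2,0],0]]'|grep -E "pos|force";python3 -m jog '[[[0,0.2,0],0],[[0,0.2,0],0]]'|grep -E "pos|force";python3 -m jog '[[[0,0.1,0],0],[[0,0.1,0],0]]'|grep -E "pos|force"
```

```text
tcp_pos: [0.4904, -0.0909, -0.03]
force: [0.6, 0.2, -0.1]
tcp_pos: [0.4903, -0.0909, -0.0321]
force: [0.3, 0.1, -0.6]
tcp_pos: [0.4904, -0.091, -0.033]
force: [0.5, 0.3, -0.6]
```

```bash
python3 -m jog '[[[0,0.1,0],0],[[0,0.1,0],0]]'|grep -E "pos|force"; python3 -m jog '[[[0,0.1,0],0],[[0,0.1,0],0]]'|grep -E "pos|force"
```

```text
tcp_pos: [0.4904, -0.091, -0.0339]
force: [0.3, 1.4, 0.6]
tcp_pos: [0.4905, -0.091, -0.0349]
force: [-0.3, -0.3, 0.0]
```

```bash
python3 -m jog '[[[0,0.1,0],0],[[0,0.1,0],0]]'|grep -E "pos|force";python3 -m jog '[[[0,0.1,0],0],[[0,0.1,0],0]]'|grep -E "pos|force";python3 -m jog '[[[0,0.1,0],0],[[0,0.1,0],0]]'|grep -E "pos|force"
```

```text
tcp_pos: [0.4904, -0.0909, -0.0359]
force: [-0.5, -0.3, -0.6]
tcp_pos: [0.4904, -0.091, -0.0369]
force: [-0.8, 0.5, -0.2]
tcp_pos: [0.4904, -0.091, -0.0379]
force: [-0.2, -0.2, -0.3]
```

```bash
python3 -m jog '[[[0,0.1,0],0],[[0,0.1,0],0]]'|grep -E "pos|force"; python3 -m jog '[[[0,0.1,0],0],[[0,0.1,0],0]]'|grep -E "t:|pos|force"
```

```text
tcp_pos: [0.4904, -0.091, -0.0389]
force: [-0.1, -0.3, -0.5]
t: 7.87
tcp_pos: [0.4904, -0.0909, -0.0399]
tool_rot: [0.054, 0.705, -0.705, -0.054]
force: [-0.0, -0.7, 0.3]
```

Run:
```python
from fit import *
f=eyes.snapshot("side")["frame"][:,:,::-1].copy(); g=cv2.imread("pics/s2raw.png")
tp=g[200:219,350:370]; r=cv2.matchTemplate(f[190:235,340:385],tp,cv2.TM_CCOEFF_NORMED); print(cv2.minMaxLoc(r), 'prev loc (10,10)')
h=eyes.snapshot("top")["frame"][:,:,::-1]
u,v=362,208
a=cv2.resize(f[v-40:v+20,u-25:u+25],None,fx=8,fy=8,interpolation=cv2.INTER_CUBIC)
b=cv2.resize(h[230:290,380:430],None,fx=8,fy=8,interpolation=cv2.INTER_CUBIC)
cv2.imwrite("pics/s3.png",np.hstack([a,b]))
```

```text
(-0.28262338042259216, 0.9683563709259033, (25, 26), (10, 13)) prev loc (10,10)
```

View pics/s3.png

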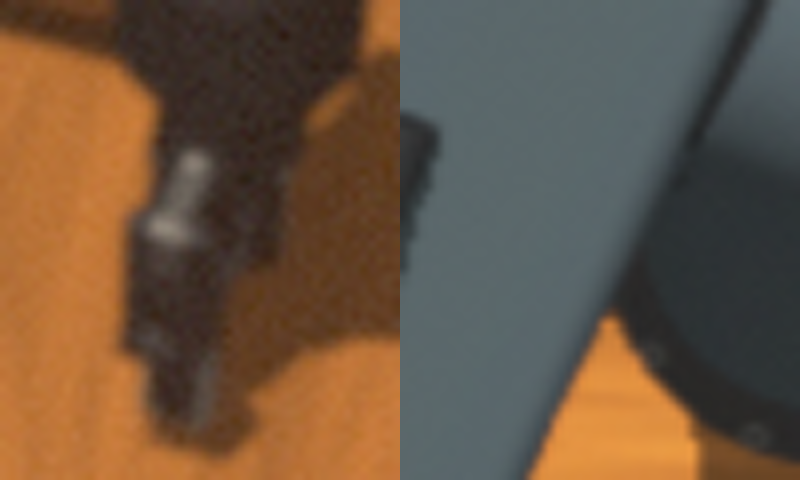

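The tip is at about (359.5,221.7), with its shadow nearly touching. I expect contact within a few mm.

```bash
python3 -m jog '[[[0,0.1,0],0],[[0,0.1,0],0]]'|grep -E "pos|force";python3 -m jog '[[[0,0.1,0],0],[[0,0.1,0],0]]'|grep -E "pos|force";python3 -m jog '[[[0,0.1,0],0],[[0,0.1,0],0]]'|grep -E "pos|force"
```

```text
tcp_pos: [0.4906, -0.091, -0.0402]
force: [-0.5, 0.6, 4.7]
tcp_pos: [0.4906, -0.091, -0.0403]
force: [-1.4, 0.5, 13.0]
tcp_pos: [0.4906, -0.091, -0.0404]
force: [-2.0, 0.7, 22.3]
```

```bash
python3 -m jog '[[[0,0.1,0],0],[[0,0.1,0],0]]'|grep -E "pos|force"; python3 -m jog '[[[0,0.1,0],0],[[0,0.1,0],0]]'|grep -E "t:|pos|force"
```

```text
tcp_pos: [0.4907, -0.091, -0.0404]
force: [-5.2, 1.2, 30.1]
t: 8.8
tcp_pos: [0.4907, -0.0911, -0.0405]
tool_rot: [-0.055, -0.705, 0.705, 0.053]
force: [-6.2, 1.5, 39.5]
```

Contact is at reported z = -0.040 with 70 mm opening, so tip height = tcp_z + 0.040. The xy position agrees with the images. Next I lift and go above the charged phone.

```bash
python3 -m jog '[[[0,-4,0],0],[[0,-8,0],0],[[0,-12,0],0],[[-3,-15,-3],0],[[-6,-16,-6],0],[[-9,-16,-9],0],[[-12.3,-16,-12.8],0],[[-12.3,-14,-12.8],0],[[-12.3,-12,-12.8],0],[[-12.3,-12,-12.8],0],[[-12.3,-12,-12.8],0]]' 8.3 20 | grep -E "t:|force"; python3 rel.py 0.6314 0.0175 0.0125 -0.156
```

```text
t: 9.72
tool_rot: [0.052, 0.705, -0.705, -0.056]
force: [-0.2, 0.5, -0.4]
shift cm [-0.19  6.13 -0.05] turn about y 0.003 | axes x [-0.988  0.152  0.005] y [-0.005  0.001 -1.   ] z [-0.152 -0.988  0.   ] tcp [0.6297 0.0172 0.0738] F [-0.2  0.5 -0.4] q6 1.57 gap 0.975 t 9.72
```

```bash
python3 -m jog '[[[-0.1,2,0],0],[[-0.1,4,0],0],[[-0.1,5,0],0],[[-0.1,5.7,0],0],[[-0.1,6,0],0],[[-0.1,6,0],0],[[-0.1,6,0],0]]' | grep -E "t:|force"; python3 rel.py 0.6314 0.0175 0.0125 -0.156
```

```text
t: 10.3
tool_rot: [-0.055, -0.705, 0.705, 0.054]
force: [0.3, -0.3, 0.1]
shift cm [ 0.19  0.35 -0.09] turn about y 0.002 | axes x [-0.988  0.153 -0.001] y [ 0.001 -0.    -1.   ] z [-0.153 -0.988 -0.   ] tcp [0.6332 0.0163 0.0161] F [ 0.3 -0.3  0.1] q6 1.57 gap 0.975 t 10.3
```

```bash
python3 -m jog '[[[0.2,0.3,-0.1],0],[[0.2,0.3,-0.1],0],[[0.2,0.3,-0.1],0]]' | grep -E "t:|force|pos"; python3 -m jog '[[[0,0,0],0],[[0,0,0],0],[[0,0,0],0],[[0,0,0],0],[[0,0,0],0],[[0,0,0],0],[[0,0,0],0],[[0,0,0],0]]' 5.5 25
```

```text
t: 10.55
tcp_pos: [0.6307, 0.0181, 0.0126]
tool_rot: [0.054, 0.705, -0.705, -0.054]
force: [-0.6, -0.6, 1.2]
t: 11.22
tcp_pos: [0.6309, 0.0179, 0.0127]
tool_rot: [-0.054, -0.705, 0.705, 0.054]
force: [-1.6, 0.2, 6.1]
finger_gap: 0.714
```

```bash
python3 -m jog '[[[0,-0.5,0],0],[[0,-1.5,0],0],[[0,-3,0],0],[[0,-5,0],0],[[0,-7,0],0],[[0,-8,0],0],[[0,-8,0],0],[[0,-8,0],0]]'
python3 - <<'E'
from fit import *
f=eyes.snapshot("side")["frame"][:,:,::-1].copy(); cv2.imwrite("pics/l_raw.png",f)
cv2.imwrite("pics/l.png",cv2.resize(f[150:270,240:360],None,fx=5,fy=5,interpolation=cv2.INTER_CUBIC))
E
python3 rel.py 0.5987 -0.2924 0.05 -0.156
```

```text
t: 11.88
tcp_pos: [0.6308, 0.0179, 0.0925]
tool_rot: [-0.054, -0.705, 0.705, 0.054]
force: [-0.9, 0.3, -1.9]
finger_gap: 0.72
shift cm [-1.65  4.15 31.16] turn about y 0.003 | axes x [-0.988  0.153  0.001] y [-0.001  0.    -1.   ] z [-0.153 -0.988 -0.   ] tcp [0.63   0.018  0.0915] F [ 0.6 -0.7 -1.8] q6 1.58 gap 0.715 t 11.93
```

View pics/l.png

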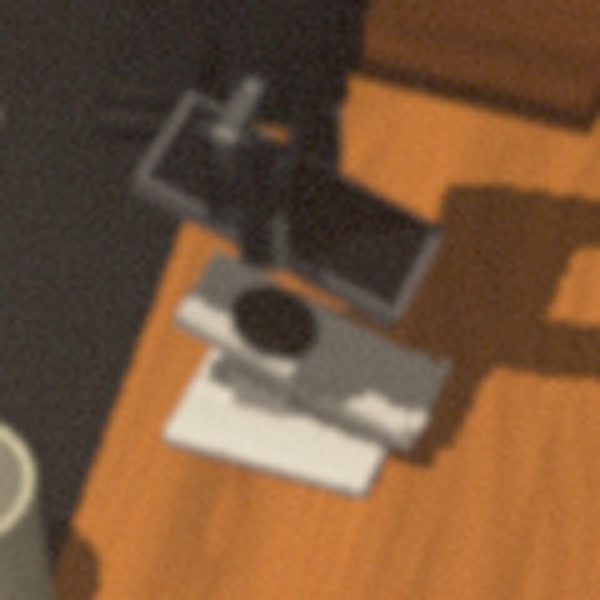

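The picture shows the phone held at about (297,192), still tilted as on the slope, and the stand below empty. Next, over the tray.

```bash
python3 -m jog '[[[-0.2,0,3],0],[[-0.4,0,7],0],[[-0.6,0,11],0],[[-0.8,0,15],0],[[-1,0,19],0],[[-1.2,0,23],0],[[-1.4,0,27],0],[[-1.6,0,30],0],[[-1.7,0,31.2],0],[[-1.7,2,31.2],0],[[-1.7,4,31.2],0],[[-1.7,6,31.2],0],[[-1.7,7.5,31.2],0],[[-1.7,7.5,31.2],0],[[-1.7,7.5,31.2],0]]'; python3 rel.py 0.5987 -0.2924 -0.031 -0.156
```

```text
t: 13.18
tcp_pos: [0.5986, -0.2914, 0.0151]
tool_rot: [0.052, 0.706, -0.704, -0.055]
force: [0.1, -0.2, -1.6]
finger_gap: 0.718
shift cm [-0.05  4.61  0.11] turn about y 0.003 | axes x [-0.988  0.152  0.004] y [-0.004  0.003 -1.   ] z [-0.152 -0.988 -0.002] tcp [ 0.5986 -0.2914  0.0151] F [ 0.1 -0.2 -1.6] q6 1.1 gap 0.718 t 13.18
```

```bash
python3 -m jog '[[[0,1,0],0],[[0,2,0],0],[[0,2.4,0],0],[[0,2.8,0],0],[[0,2.8,0],0]]' - 20|grep -v rot; python3 -m jog '[[[0,0.3,0],0],[[0,0.6,0],0],[[0,0.6,0],0]]'|grep -v rot; python3 -m jog '[[[0,0.3,0],0],[[0,0.6,0],0],[[0,0.6,0],0]]'|grep -v rot
```

```text
t: 13.6
tcp_pos: [0.6003, -0.2929, -0.0109]
force: [0.0, 0.8, 0.6]
finger_gap: 0.716
t: 13.85
tcp_pos: [0.6013, -0.2938, -0.0162]
force: [2.1, 0.6, 3.1]
finger_gap: 0.719
t: 14.1
tcp_pos: [0.6, -0.2935, -0.0231]
force: [2.3, -0.2, 2.6]
finger_gap: 0.716
```

```bash
python3 -m jog '[[[0,0.2,0],0],[[0,0.4,0],0],[[0,0.4,0],0]]'|grep -v rot; python3 -m jog '[[[0,0.2,0],0],[[0,0.2,0],0]]'|grep -v rot; python3 -m jog '[[[0,0.2,0],0],[[0,0.2,0],0]]'|grep -v rot
```

```text
t: 14.35
tcp_pos: [0.5996, -0.2931, -0.0273]
force: [0.9, -1.6, 2.6]
finger_gap: 0.716
t: 14.52
tcp_pos: [0.5996, -0.293, -0.0292]
force: [1.9, -1.5, 2.1]
finger_gap: 0.716
t: 14.68
tcp_pos: [0.5998, -0.2929, -0.0312]
force: [0.7, -1.2, 2.6]
finger_gap: 0.713
```

```bash
python3 -m jog '[[[0,0.1,0],0],[[0,0.1,0],0]]'|grep -v rot; python3 -m jog '[[[0,0.1,0],0],[[0,0.1,0],0]]'|grep -v rot; python3 -m jog '[[[0,0.1,0],0],[[0,0.1,0],0]]'|grep -v rot
```

```text
t: 14.85
tcp_pos: [0.5998, -0.293, -0.0317]
force: [2.1, -0.5, 1.8]
finger_gap: 0.715
t: 15.02
tcp_pos: [0.5998, -0.293, -0.0318]
force: [0.9, 0.5, 8.0]
finger_gap: 0.718
t: 15.18
tcp_pos: [0.5998, -0.293, -0.0318]
force: [-1.8, 0.3, 12.3]
finger_gap: 0.716
```

```bash
python3 -m jog '[[[0,-0.2,0],0],[[0,-0.2,0],0],[[0,-0.2,0],0],[[0,-0.2,0],0],[[0,-1,0],0],[[0,-3,0],0],[[0,-7,0],0],[[0,-11,0],0],[[0,-14,0],0],[[0,-14,0],0]]' 7.4|grep -v rot; python3 rel.py 0.629 0.2521 0.07 -1.007
```

```text
t: 16.02
tcp_pos: [0.6043, -0.296, 0.1143]
force: [1.1, -0.4, 1.2]
finger_gap: 0.869
shift cm [  5.97   4.   -54.57] turn about y 0.854 | axes x [-0.988  0.152 -0.013] y [ 0.012 -0.008 -1.   ] z [-0.152 -0.988  0.007] tcp [ 0.6043 -0.296   0.1143] F [ 1.1 -0.4  1.2] q6 1.1 gap 0.869 t 16.02
```

```bash
python3 -m jog '[[[0.4,0,-4],-0.12],[[0.9,0,-8],-0.24],[[1.3,0,-12],-0.36],[[1.7,0,-16],-0.48],[[2.2,0,-20],-0.6],[[2.6,0,-24],-0.72],[[3,0,-28],-0.84],[[3.4,0,-31],-0.96],[[3.8,0,-34],-1.08],[[4.1,0,-37],-1.2],[[4.4,0,-40],-1.32],[[4.7,0,-42],-1.44],[[5,0,-45],-1.56],[[5.2,0,-47],-1.68],[[5.4,0,-49],-1.8],[[5.6,0,-51],-1.92],[[5.8,0,-53],-2.04],[[6,0,-54.6],-2.16],[[6,1,-54.6],-2.28],[[6,2,-54.6],-2.29]]' 8.4|grep -v rot; python3 rel.py 0.629 0.2521 0.0 -1.007
python3 - <<'E'
from fit import *
for n in('top','side'):
    cv2.imwrite(f"pics/m_{n}.png",eyes.snapshot(n)["frame"][:,:,::-1])
a=cv2.imread("pics/m_top.png"); b=cv2.imread("pics/m_side.png")
A=cv2.resize(a[165:260,335:535],None,fx=4,fy=4,interpolation=cv2.INTER_CUBIC)
B=cv2.resize(b[120:250,255:380],None,fx=4*.9,fy=4*.9)[:220*2]
C=np.zeros((600,800,3),np.uint8); C[:380]=A; 
B=cv2.resize(b[185:255,260:345],None,fx=3.1,fy=3.1,interpolation=cv2.INTER_CUBIC); C[382:382+217,:B.shape[1]]=B
D=cv2.resize(b[120:190,285:385],None,fx=3.1,fy=3.1,interpolation=cv2.INTER_CUBIC); C[382:382+217,300:300+D.shape[1]]=D
cv2.imwrite("pics/m.png",C); print(B.shape,D.shape)
E
```

```text
t: 17.68
tcp_pos: [0.6239, 0.257, 0.0862]
force: [-0.4, -0.6, 1.0]
finger_gap: 0.986
shift cm [0.68 8.62 0.15] turn about y 0.007 | axes x [ 0.54  -0.842  0.   ] y [ 0.001  0.    -1.   ] z [0.842 0.54  0.001] tcp [0.6239 0.257  0.0862] F [-0.4 -0.6  1. ] q6 -0.34 gap 0.986 t 17.68
(217, 264, 3) (217, 310, 3)
```

View pics/m.png

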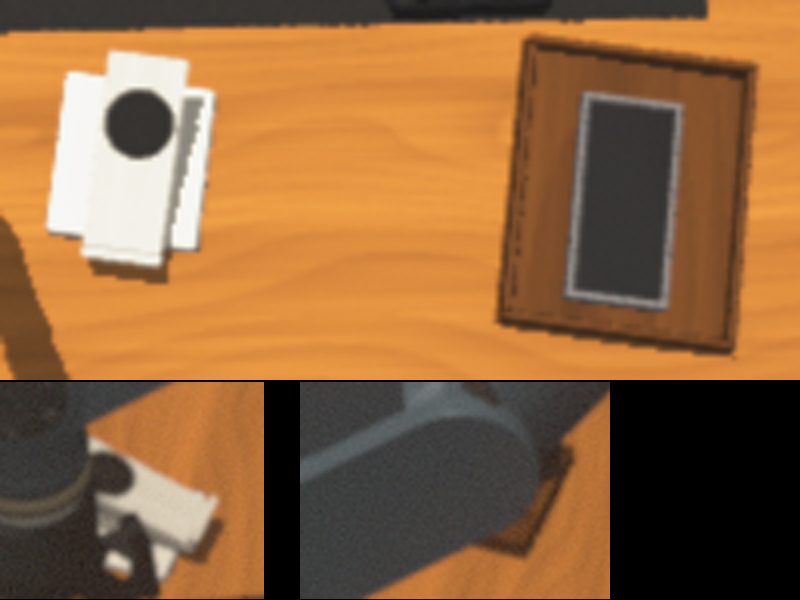

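The charged phone lies flat in the tray at about top (491,215), parallel to its walls. The stand is now bare: in the top picture its face's far corners are at about (362,178) and (382,180), and the lip corners at about (356,230) and (375,232).

```bash
python3 - <<'E'
from fit import *
T=lambda l:[((u+.5)/4-.5+335,(v+.5)/4-.5+165) for u,v in l]
S=lambda l:[((u+.5)/5-.5+240,(v+.5)/5-.5+150) for u,v in l]
P=np.array([[.063,.024,0],[.063,-.024,0],[-.072,-.024,.008],[-.072,.024,.008]])
for ob in ({'top':T([(108,50),(189,61),(163,267),(82,257)])},{'side':S([(175,312),(215,256),(450,362),(408,440)])},{'top':T([(108,50),(189,61),(163,267),(82,257)]),'side':S([(175,312),(215,256),(450,362),(408,440)])}):
    p,r=fit(ob,P,z0=.05,tilt=.35); print('stand',list(ob),p.round(4),r.round(2))
p,r=fit({'top':T([(584,92),(684,103),(666,308),(567,297)])},rect(.132,.062,.016)); print('charged in tray',p.round(4),r.round(2))
E
python3 -m jog '[[[0.2,3,-0.1],0],[[0.2,6,-0.1],0.0],[[0.2,8,-0.1],0],[[0.2,9,-0.1],0],[[0.2,9,-0.1],0],[[0.2,9,-0.1],0]]'|grep -v rot;  python3 rel.py 0.629 0.2521 -0.032 -1.007
```

```text
stand ['top'] [ 0.6274  0.0146 -0.1447] 1.23
stand ['side'] [ 0.6269  0.0208 -0.1775] 1.89
stand ['top', 'side'] [ 0.6273  0.0168 -0.1578] 1.8
charged in tray [ 0.5984 -0.2921 -0.154 ] 0.21
t: 18.28
tcp_pos: [0.6244, 0.253, -0.0038]
force: [0.7, 0.1, -0.0]
finger_gap: 0.983
shift cm [0.32 2.82 0.34] turn about y 0.0 | axes x [ 0.535 -0.845 -0.   ] y [-0. -0. -1.] z [ 0.845  0.535 -0.   ] tcp [ 0.6244  0.253  -0.0038] F [ 0.7  0.1 -0. ] q6 -0.34 gap 0.983 t 18.28
```

```bash
python3 -m jog '[[[0.3,0,0.3],0],[[0.3,1,0.3],0.0],[[0.3,2,0.3],0],[[0.3,2.7,0.3],0],[[0.3,3.1,0.3],0],[[0.3,3.1,0.3],0],[[0.3,3.1,0.3],0]]'|grep -v rot;  python3 rel.py 0.629 0.2521 -0.0355 -1.007
```

```text
t: 18.87
tcp_pos: [0.6279, 0.2526, -0.0354]
force: [0.1, 0.4, 0.3]
finger_gap: 0.981
shift cm [0.1  0.01 0.07] turn about y 0.002 | axes x [ 0.536 -0.844 -0.   ] y [-0.001 -0.    -1.   ] z [ 0.844  0.536 -0.001] tcp [ 0.6279  0.2526 -0.0354] F [0.1 0.4 0.3] q6 -0.35 gap 0.981 t 18.87
```

```bash
python3 -m jog '[[[0.1,0,0],0],[[0.1,0,0],0],[[0.1,0,0],0],[[0.1,0,0],0],[[0.1,0,0],0],[[0.1,0,0],0],[[0.1,0,0],0],[[0.1,0,0],0],[[0.1,0,0],0]]' 5.5 22|grep -v rot; python3 -m jog '[[[0,-0.5,0],0],[[0,-1.5,0],0],[[0,-4,0],0],[[0,-8,0],0],[[0,-12,0],0],[[0,-12,0],0],[[0,-12,0],0]]'; python3 rel.py 0.6303 0.0168 0.06 -0.155
```

```text
t: 19.62
tcp_pos: [0.6294, 0.2518, -0.0342]
force: [0.1, -1.1, 4.9]
finger_gap: 0.715
t: 20.2
tcp_pos: [0.6308, 0.2523, 0.0887]
tool_rot: [-0.618, 0.339, -0.342, 0.621]
force: [0.4, -0.5, -3.2]
finger_gap: 0.717
shift cm [ 19.85   2.83 -12.7 ] turn about y -0.85 | axes x [ 0.536 -0.844  0.002] y [ 0.006  0.001 -1.   ] z [0.844 0.536 0.006] tcp [0.6308 0.2523 0.0887] F [ 0.4 -0.5 -3.2] q6 -0.35 gap 0.717 t 20.2
```

```bash
python3 -m jog '[[[2,0,-1.3],-0.1],[[5,0,-3.2],-0.2],[[8,0,-5.1],-0.3],[[11,0,-7],-0.4],[[14,0,-9],-0.5],[[17,0,-10.9],-0.6],[[19,0,-12.2],-0.7],[[19.8,0,-12.7],-0.8],[[19.8,0,-12.7],-0.85],[[19.8,1.5,-12.7],-0.85],[[19.8,2.8,-12.7],-0.85],[[19.8,2.8,-12.7],-0.85],[[19.8,2.8,-12.7],-0.85]]'|grep -v rot;python3 rel.py 0.6303 0.0168 0.0157 -0.155;  python3 - <<'E'
from fit import *
for n in('top','side'): cv2.imwrite(f"pics/h_{n}.png",eyes.snapshot(n)["frame"][:,:,::-1])
b=cv2.imread("pics/h_side.png")
cv2.imwrite("pics/h.png",cv2.resize(b[150:270,240:360],None,fx=5,fy=5,interpolation=cv2.INTER_CUBIC))
E
```

```text
t: 21.28
tcp_pos: [0.6254, 0.0169, 0.0549]
force: [0.4, 0.1, -1.8]
finger_gap: 0.714
shift cm [0.51 3.91 0.07] turn about y 0.0 | axes x [ 0.988 -0.154 -0.006] y [-0.006  0.001 -1.   ] z [0.154 0.988 0.   ] tcp [0.6254 0.0169 0.0549] F [ 0.4  0.1 -1.8] q6 -1.57 gap 0.714 t 21.28
```

View pics/h.png

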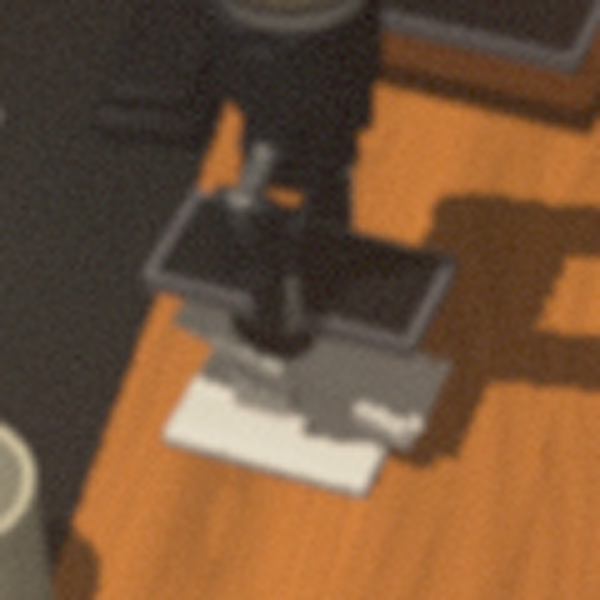

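The phone is held level above the stand, top-face corners in the crop at about (148,272), (195,195), (455,258) and (410,340). I'll check where it sits in the grip.

```bash
python3 - <<'E'
from fit import *
S=lambda l:[((u+.5)/5-.5+240,(v+.5)/5-.5+150) for u,v in l]
for z in(.086,.089,.092):
    p,r=fit({'side':S([(148,272),(195,195),(455,258),(410,340)])},rect(.132,.062,.01),z0=z); print(z,p.round(4),r.round(2))
E
python3 -m jog '[[[0.3,0.5,0.1],0],[[0.3,1.2,0.1],0],[[0.3,1.2,0.1],0],[[0.3,1.2,0.1],0]]' - 20|grep -v rot; python3 rel.py 0.6303 0.0168 0.0157 -0.155
```

```text
0.086 [ 0.627   0.0162 -0.1469] 0.81
0.089 [ 0.6262  0.0191 -0.1476] 0.86
0.092 [ 0.6255  0.0221 -0.1483] 0.92
t: 21.72
tcp_pos: [0.6305, 0.0172, 0.0447]
force: [-0.4, 0.2, -1.8]
finger_gap: 0.717
shift cm [-0.01  2.9  -0.04] turn about y 0.0 | axes x [ 0.988 -0.154 -0.001] y [-0.001  0.    -1.   ] z [0.154 0.988 0.   ] tcp [0.6305 0.0172 0.0447] F [-0.4  0.2 -1.8] q6 -1.57 gap 0.717 t 21.72
```

```bash
python3 -m jog '[[[0,0.4,0],0],[[0,0.8,0],0],[[0,0.8,0],0]]'|grep -v rot; python3 -m jog '[[[0,0.3,0],0],[[0,0.6,0],0],[[0,0.6,0],0]]'|grep -v rot; python3 -m jog '[[[0,0.3,0],0],[[0,0.6,0],0],[[0,0.6,0],0]]'|grep -v rot;  python3 -m jog '[[[0,0.2,0],0],[[0,0.4,0],0],[[0,0.4,0],0]]'|grep -v rot
```

```text
t: 21.97
tcp_pos: [0.6303, 0.0171, 0.0364]
force: [-0.5, 0.2, -1.8]
finger_gap: 0.716
t: 22.22
tcp_pos: [0.6308, 0.017, 0.0311]
force: [-2.1, 0.0, 0.6]
finger_gap: 0.716
t: 22.47
tcp_pos: [0.6306, 0.0171, 0.0248]
force: [-3.0, -0.4, 2.6]
finger_gap: 0.719
t: 22.72
tcp_pos: [0.6306, 0.0171, 0.0208]
force: [-3.3, 0.3, 2.7]
finger_gap: 0.714
```

```bash
python3 -m jog '[[[0,0.2,0],0],[[0,0.2,0],0]]'|grep -v rot; python3 -m jog '[[[0,0.2,0],0],[[0,0.2,0],0]]'|grep -v rot; python3 -m jog '[[[0,0.1,0],0],[[0,0.1,0],0]]'|grep -v rot;  python3 -m jog '[[[0,0.1,0],0],[[0,0.1,0],0]]'|grep -v rot
```

```text
t: 22.88
tcp_pos: [0.6308, 0.017, 0.0189]
force: [-1.9, 0.5, 2.3]
finger_gap: 0.716
t: 23.05
tcp_pos: [0.631, 0.017, 0.0169]
force: [-1.4, 0.1, 2.0]
finger_gap: 0.714
t: 23.22
tcp_pos: [0.6311, 0.017, 0.0161]
force: [-2.2, 0.3, 2.0]
finger_gap: 0.717
t: 23.38
tcp_pos: [0.6312, 0.017, 0.0158]
force: [-2.8, 0.5, 4.2]
finger_gap: 0.715
```

```bash
python3 -m jog '[[[0,0.1,0],0],[[0,0.1,0],0]]'|grep -v rot; python3 -m jog '[[[0,0,0],0],[[0,0,0],0],[[0,0,0],0],[[0,0,0],0],[[0,-0.5,0],0],[[0,-2,0],0],[[0,-5,0],0],[[0,-9,0],0],[[-4,-12,0],0],[[-8,-13,-4],0],[[-12,-13,-8],0],[[-16,-13,-12],0],[[-16,-13,-16],0],[[-16,-13,-16],0]]' 7.6|grep -v rot
python3 - <<'E'
from fit import *
for n in('top','side'): cv2.imwrite(f"pics/e_{n}.png",eyes.snapshot(n)["frame"][:,:,::-1])
a=cv2.imread("pics/e_top.png"); b=cv2.imread("pics/e_side.png")
A=cv2.resize(a[160:240,340:400],None,fx=6.6,fy=6.6,interpolation=cv2.INTER_CUBIC)
B=cv2.resize(b[175:255,260:340],None,fx=5,fy=5,interpolation=cv2.INTER_CUBIC)
C=np.zeros((540,800,3),np.uint8); C[:A.shape[0],:A.shape[1]]=A; C[:400,400:]=B
cv2.imwrite("pics/e.png",C)
E
```

```text
t: 23.55
tcp_pos: [0.6312, 0.017, 0.0157]
force: [-5.3, -1.0, 9.1]
finger_gap: 0.713
t: 24.72
tcp_pos: [0.4469, -0.1162, 0.1449]
force: [0.2, -0.2, 0.2]
finger_gap: 0.889
```

View pics/e.png

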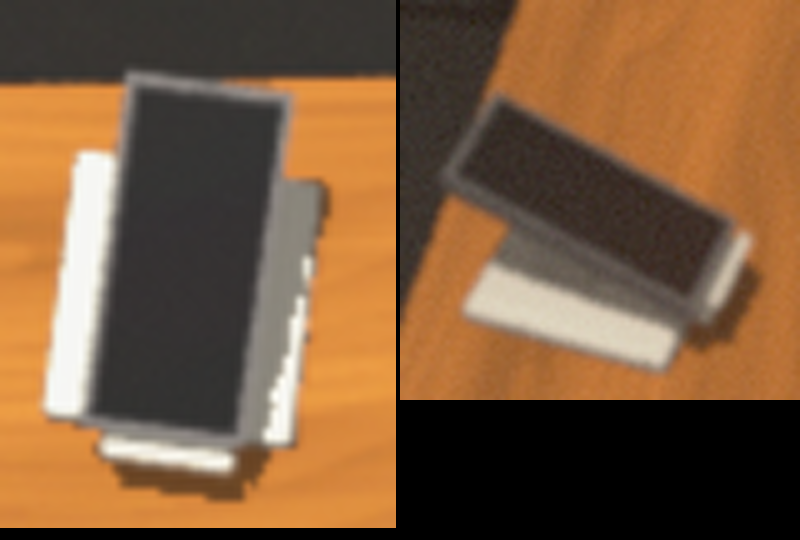

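The seated phone lies flat, centred over the lip, with a little more lip showing than at the start. I'll quantify the gap with edge profiles in both views.

Run:
```python
from fit import *
def prof(img,n,st):
    g=cv2.imread(img).astype(np.float32); xs=np.arange(-.085,-.050,.001); out=[]
    for x in xs:
        P=body(st,np.array([[x,y,.009] for y in np.linspace(-.014,.014,15)]),.05,.35)
        uv=proj(n,P).astype(np.float32); c=cv2.remap(g,uv[None,:,0],uv[None,:,1],cv2.INTER_CUBIC)[0].mean(0); out.append(c[0]) # blue
    return xs*1e3,np.array(out)
st=(.629,.0165,-.156)
for n in('top','side'):
    for im in('0','e'):
        f=f"pics/{n}0.png" if im=='0' else f"pics/e_{n}.png"
        xs,b=prof(f,n,st); print(n,im,' '.join(f"{x:.0f}:{v:.0f}" for x,v in zip(xs,b)))
T=lambda l:[((u+.5)/6.6-.5+340,(v+.5)/6.6-.5+160) for u,v in l]
S=lambda l:[((u-400+.5)/5-.5+260,(v+.5)/5-.5+175) for u,v in l]
o={'top':T([(128,72),(292,95),(241,442),(85,420)]),'side':S([(446,172),(498,97),(736,220),(695,305)])}
for k in(['top'],['side'],['top','side']): p,r=fit({c:o[c] for c in k},rect(.132,.062,.01),z0=.05,tilt=.35); print(k,p.round(4),r.round(2))
```

```text
top 0 -85:59 -84:60 -83:59 -82:59 -81:58 -80:54 -79:47 -78:41 -77:37 -76:36 -75:35 -74:34 -73:36 -72:43 -71:57 -70:83 -69:116 -68:154 -67:191 -66:215 -65:225 -64:222 -63:206 -62:180 -61:152 -60:131 -59:120 -58:107 -57:87 -56:68 -55:54 -54:48 -53:46 -52:46 -51:46
top e -85:62 -84:62 -83:62 -82:62 -81:61 -80:57 -79:50 -78:43 -77:39 -76:37 -75:37 -74:36 -73:38 -72:45 -71:60 -70:87 -69:122 -68:162 -67:199 -66:222 -65:232 -64:230 -63:216 -62:189 -61:159 -60:137 -59:130 -58:131 -57:130 -56:124 -55:108 -54:87 -53:67 -52:55 -51:50
side 0 -85:49 -84:47 -83:46 -82:45 -81:43 -80:40 -79:39 -78:39 -77:40 -76:42 -75:48 -74:60 -73:78 -72:100 -71:122 -70:142 -69:156 -68:164 -67:163 -66:156 -65:144 -64:129 -63:115 -62:102 -61:91 -60:80 -59:70 -58:60 -57:52 -56:45 -55:40 -54:38 -53:37 -52:36 -51:37
side e -85:51 -84:50 -83:46 -82:43 -81:41 -80:41 -79:40 -78:40 -77:41 -76:44 -75:49 -74:60 -73:77 -72:100 -71:122 -70:141 -69:155 -68:164 -67:165 -66:159 -65:147 -64:132 -63:118 -62:106 -61:98 -60:91 -59:86 -58:80 -57:72 -56:64 -55:55 -54:46 -53:40 -52:38 -51:38
['top'] [ 0.6377  0.0166 -0.1534] 0.55
['side'] [ 0.6339  0.0178 -0.1442] 0.75
['top', 'side'] [ 0.6358  0.0169 -0.1499] 0.86
```

The new phone's screen edge is about 2.7 mm further up than the first phone's was, so its lip gap is about 5–6 mm of the allowed 8. I have time, so I'll regrip and slide it down the slope about 3.5 mm for margin.

```bash
python3 -m jog '[[[0,0,0],0]]' 8.0 20 | grep t:; python3 rel.py 0.6312 0.017 0.0165 -0.153
```

```text
t: 24.9
tool_rot: [0.705, -0.056, 0.057, -0.705]
shift cm [15.92 12.83 16.17] turn about y -0.006 | axes x [ 0.987 -0.158  0.001] y [ 0.001 -0.    -1.   ] z [ 0.158  0.987 -0.   ] tcp [ 0.4482 -0.1174  0.1447] F [ 0.8  0.1 -0.2] q6 -1.91 gap 0.935 t 24.9
```

```bash
python3 -m jog '[[[4,0,4],0],[[8,0,8],0],[[12,0,12],0],[[15,0,15],0],[[15.9,0,16.2],0],[[15.9,0,16.2],0],[[15.9,4,16.2],0],[[15.9,7,16.2],0],[[15.9,9,16.2],0],[[15.9,9,16.2],0],[[15.9,9,16.2],0]]'|grep -v rot; python3 rel.py 0.6312 0.017 0.0165 -0.153
```

```text
t: 25.82
tcp_pos: [0.6301, 0.0216, 0.053]
force: [0.6, -0.4, 0.1]
finger_gap: 0.939
shift cm [ 0.19  3.65 -0.44] turn about y 0.0 | axes x [ 0.988 -0.152 -0.003] y [-0.003  0.001 -1.   ] z [0.152 0.988 0.   ] tcp [0.6301 0.0216 0.053 ] F [ 0.6 -0.4  0.1] q6 -1.56 gap 0.939 t 25.82
```

```bash
python3 -m jog '[[[0.1,0,-0.4],0],[[0.1,0.5,-0.4],0],[[0.1,1.5,-0.4],0],[[0.1,2.5,-0.4],0],[[0.1,3.3,-0.4],0],[[0.1,3.5,-0.4],0],[[0.1,3.5,-0.4],0]]'|grep -v rot; python3 rel.py 0.6312 0.017 0.0165 -0.153
```

```text
t: 26.4
tcp_pos: [0.63, 0.0155, 0.0179]
force: [-0.6, 0.5, -0.1]
finger_gap: 0.932
shift cm [0.1  0.14 0.16] turn about y -0.002 | axes x [ 0.988 -0.154 -0.003] y [-0.003  0.    -1.   ] z [0.154 0.988 0.   ] tcp [0.63   0.0155 0.0179] F [-0.6  0.5 -0.1] q6 -1.57 gap 0.932 t 26.4
```

Closing, then sliding in small steps down the slope (tool -x and +y).

```bash
python3 -m jog '[[[0.1,0.1,0.15],0],[[0.1,0.1,0.15],0],[[0.1,0.1,0.15],0]]'|grep -v rot; python3 -m jog '[[[0,0,0],0],[[0,0,0],0],[[0,0,0],0],[[0,0,0],0],[[0,0,0],0],[[0,0,0],0],[[0,0,0],0]]' 5.5 20|grep -v rot; python3 -m jog '[[[-0.1,0.04,0],0],[[-0.2,0.08,0],0],[[-0.3,0.12,0],0],[[-0.33,0.12,0],0],[[-0.33,0.12,0],0],[[-0.33,0.12,0],0]]'|grep -v rot
```

```text
t: 26.65
tcp_pos: [0.6326, 0.0169, 0.0185]
force: [-0.0, -0.1, -0.0]
finger_gap: 0.935
t: 27.23
tcp_pos: [0.6325, 0.0168, 0.0187]
force: [-0.8, 0.5, 6.2]
finger_gap: 0.716
t: 27.73
tcp_pos: [0.631, 0.017, 0.0181]
force: [0.8, 0.2, 6.4]
finger_gap: 0.717
```

```bash
python3 -m jog '[[[0,0,0],0],[[0,0,0],0],[[0,0,0],0]]'|grep -v rot;  python3 -m jog '[[[-0.1,0.03,0],0],[[-0.2,0.06,0],0],[[-0.2,0.06,0],0],[[-0.2,0.06,0],0]]'|grep -v rot
```

```text
t: 27.98
tcp_pos: [0.631, 0.017, 0.0181]
force: [0.3, 0.6, 5.5]
finger_gap: 0.721
t: 28.32
tcp_pos: [0.6291, 0.0173, 0.0174]
force: [0.5, 0.1, 6.0]
finger_gap: 0.715
```

```bash
python3 -m jog '[[[0,0,0],0],[[0,0,0],0],[[0,0,0],0],[[0,0,0],0],[[0,-0.5,0],0],[[0,-2,0],0],[[0,-5,0],0],[[0,-9,0],0],[[-4,-12,0],0],[[-8,-13,-4],0],[[-12,-13,-8],0],[[-16,-13,-12],0],[[-16,-13,-16],0],[[-16,-13,-16],0],[[-16,-13,-16],0],[[-16,-13,-16],0]]' 7.6|grep -v rot
python3 - <<'E'
from fit import *
for n in('top','side'): cv2.imwrite(f"pics/f_{n}.png",eyes.snapshot(n)["frame"][:,:,::-1])
a=cv2.imread("pics/f_top.png"); b=cv2.imread("pics/f_side.png")
A=cv2.resize(a[160:240,340:400],None,fx=6.6,fy=6.6,interpolation=cv2.INTER_CUBIC)
B=cv2.resize(b[175:255,260:340],None,fx=5,fy=5,interpolation=cv2.INTER_CUBIC)
C=np.zeros((600,800,3),np.uint8); C[:A.shape[0],:A.shape[1]]=A; C[:400,400:]=B
C[402:597,400:800]=cv2.resize(a[130:260,250:530],(400,195)); cv2.imwrite("pics/f.png",C)
st=(.629,.0165,-.156)
for n in('top','side'):
    for im in('0','e','f'):
        g=cv2.imread(f"pics/{n}0.png" if im=='0' else f"pics/{im}_{n}.png").astype(np.float32); o=[]
        for x in np.arange(-.072,-.050,.001):
            uv=proj(n,body(st,np.array([[x,y,.009] for y in np.linspace(-.014,.014,15)]),.05,.35)).astype(np.float32)
            o.append(int(cv2.remap(g,uv[None,:,0],uv[None,:,1],cv2.INTER_CUBIC)[0].mean(0)[0]))
        print(n,im,'from -72:',o)
E
```

```text
t: 29.65
tcp_pos: [0.4433, -0.1176, 0.1469]
force: [-0.3, -0.4, -0.3]
finger_gap: 0.892
top 0 from -72: [42, 57, 82, 115, 154, 190, 214, 225, 222, 206, 179, 151, 131, 120, 107, 87, 67, 53, 47, 46, 45, 46]
top e from -72: [45, 60, 86, 121, 161, 198, 221, 231, 229, 215, 189, 158, 136, 130, 130, 129, 123, 108, 86, 66, 54, 50]
top f from -72: [45, 60, 87, 121, 161, 198, 221, 230, 226, 210, 184, 157, 132, 111, 89, 69, 56, 50, 48, 48, 48, 48]
side 0 from -72: [99, 121, 141, 156, 163, 163, 156, 143, 129, 114, 102, 91, 80, 70, 60, 51, 44, 40, 38, 37, 36, 37]
side e from -72: [99, 122, 140, 154, 163, 165, 159, 147, 132, 117, 106, 97, 91, 86, 80, 72, 63, 54, 46, 40, 38, 38]
side f from -72: [99, 121, 140, 153, 158, 157, 149, 136, 121, 107, 93, 81, 69, 59, 50, 42, 39, 38, 38, 39, 39, 39]
```

View pics/f.png

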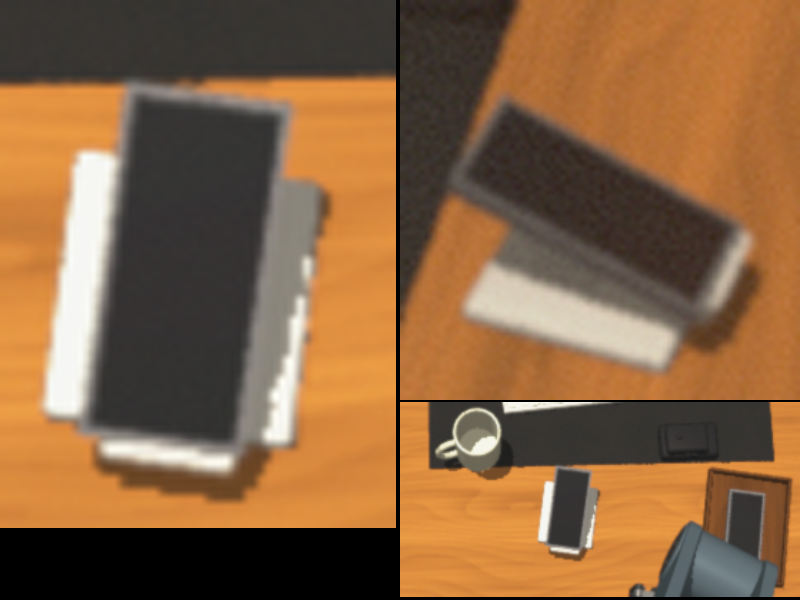

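The last picture shows the phone flat on the face and straight, with the whole lip still visible below its lower end. The gap is about 1 mm. The mug and mouse are where they were. Handing in.

Run:
```python
from fit import *
from station import workorder
a=cv2.imread("pics/top0.png");b=cv2.imread("pics/f_top.png")
for n,(y0,y1,x0,x1) in {'mug':(125,185,270,330),'mouse':(135,175,425,480),'notebook':(195,305,105,195)}.items():
    print(n,cv2.absdiff(a[y0:y1,x0:x1],b[y0:y1,x0:x1]).mean().round(2))
print(workorder.sign_off())
```

```text
mug 4.17
mouse 2.74
notebook 4.87
the job is handed in; nothing more can be done
None
```

Both phones are in place and the job was handed in at about 30 s of the 58 s allowed; sign-off gives no verdict.

- **First phone:** I lifted it off the stand and pressed it flat on the tray floor, screen up. The top image put it within about 1 mm of the tray's centre, turned the same way as the tray.
- **Second phone:** I set it on the stand and pressed it flat on the sloping face. It first sat about 5–6 mm from the lip, so I regripped it and slid it down. The last edge check put it about 1 mm from the lip, straight and near centre, with the whole lip still visible.
- **Mug, mouse and notebook:** in the last picture the mug and mouse are where they were. I checked the notebook only by image difference (mean about 5 grey levels, mug 4, mouse 3), which shows no sign of a shift but is not a position measurement.

**Where checks disagreed:**
- **Tool height:** in a touch test the desk came at a reported z of -40 mm, far more than the 13 mm of finger swing explains. I worked heights from that contact instead.
- **Stand position:** the two cameras and the first phone's pose differed by about 4–6 mm, so I judged the final position from the visible lip gap.
- **Final tilt:** I did not fit the second phone's tilt separately. I judged flatness from the pressing force and the pictures.

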